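# Seat the drilling template on the jig's round and diamond pins

## Robot

A 6-joint arm with a two-finger parallel gripper is mounted at the origin on the work surface. World frame = base frame: x ahead of the robot, y to its left, z up, the work surface at z = 0. Lengths are in m, angles in rad, forces in N, time in s.
With the tool pointing down it reaches from about 0.425 to 0.925 m from the base axis. Payload 12.5 kg.
Tool frame: the origin (TCP) lies between the finger pads; the fingertips stand 19 mm ahead of it and the grasp point (between the pads) is the TCP (manip.tips_ahead is the distance from the TCP to the fingertips, in m); z points along the fingers, y is the direction in which the jaws open and shut (so a half turn about z gives the same grasp; the last joint's range is limited). The gripper opens to 85 mm and grips with 20 to 120 N. Pads are 22 mm wide; open, the fingers measure 114 mm over their backs; the gripper's body (76 mm by 85 mm) begins 54 mm behind the grasp point. The pads swing forward as they close: fully open they stand 13 mm farther back than shut.
Start: joints at [1.206, 0.491, 1.559, -0, 1.092, -0.106], TCP at [0.16, 0.604, 0.219] pointing down, gripper open.
Joint ranges: [-3.1, 3.1], [-0.84, 2.19], [0.05, 2.79], [-1.13, 4.28], [0.06, 2.93], [-2.69, 2.69]. Speed limits (rad/s): [2.22, 2.22, 2.79, 3.14, 3.14, 3.14].

## Interface

Orientations are given as a 3x3 rotation matrix whose columns are the frame's x, y, z axes.
In Python, from workcell import manip, viewer, hand_in gives the robot as it stands. The module is installed in compiled form; this text tells all that it offers.
- The arm moves only by the tool carry_out, never from a script. Its argument "motion" is a list that holds one entry, the list of rows, each a list of 7 numbers: the shift along the world's x, y, z in units of 30 mm (1.0 is 30 mm), then the turn, a rotation vector about the world's x, y, z in units of 6 degrees (1.0 is 6 degrees), then the closure in counts, from 0 (fully open) to 255 (shut). A call has 1 to 8 rows; each row shifts and turns the commanded pose from where the row before left it; what a row does not reach is not made up. A row lasts 1/8 s, in which the tool goes at most 62.5 mm and 10.7 degrees, less where a joint would pass 70% of its speed; a pose out of reach is approached as far as the arm can. A call is refused whole if a number of a shift passes 1 or a number of a turn 1, either way. A call with a gripper value outside its range is refused whole. The fingers move at their own pace and stop on an object; "squeeze" is the grip in N (left out, the last holds). Time passes only in rows, so rows that do not move let the fingers close. It gives the time, the measured TCP pose, the force and the opening at its end, in the units of the state.
- manip.read_state(): the state, without advancing time (a new reading comes with each control period).
- viewer.read_camera(name): name is "scene" or "top" or "wrist"; returns (picture, depth): 384x512x3 uint8, blue, green, red; 384x512 float32, m along the optical axis (not along the pixel's ray), 0 where there is no reading.
- viewer.camera_info(name): a dict with "mtx" (3x3 intrinsics, pixels), "extrinsics" (4x4, takes a point from camera to world coordinates). Camera axes: x right, y down, z forward; pixel columns grow to the right and rows downward; lengths in m; the calibration is good to about 2 mm. A picture is of the moment at which its call begins: read the wrist's pose just before it. camera_info takes no time and is no camera call; for the wrist camera it gives the pose at the moment of the call.
- hand_in(): hands the job in, once; it reports no verdict.
The state is a dict: "time": time; "joint_positions": joint angles; "qvel": joint speeds; "tau": joint torques, N m; "position": TCP position; "tcp_rot": TCP orientation; "force": force on the tool from outside, world axes, zero at the start; "moment": the same for the moment, N m; "finger_gap": finger opening in m.
Only numpy, scipy, OpenCV 4.12 (cv2) and the standard library are available. Lean on these libraries where they do the work, as an engineer would, in place of code of your own. Each camera call takes 0.05 s, during which the arm holds its last target.

## Task

Take the plywood drilling template with the orange grip and lower it onto the bolted-down jig, its round brass-collared hole over the round brass pin and its slot over the dark diamond pin. Bring it fully home, lying flat on the jig, before you let go, and leave the other template (blue grip) where it lies.

Things in the scene. Friction and masses are not known exactly. Their poses are not given: they have to be found in the camera images.
- template_grip (a point): Orange grip of the template to seat, an upright bar 80 mm long (x), 24 thick (y), 48 high, on the middle of a loose plywood plate 190 x 100 x 12 mm (0.25 kg). Point: 38 mm above the plate's underside, 22 below the grip's top. Axes: z up, x along plate and grip, from round hole (24 mm across, brass collar, 65 mm towards -x) to slot (34 mm along x, 24 wide, 65 mm towards +x).
- template_hole (a point): Centre of that template's round hole at the plate's underside; same axes. The template is home when this point is at round_pin and both x axes point the same way.
- round_pin (a point): Foot of the round brass pin, on its axis at the jig's flat top, 43 mm above the bench. Pin 18 mm thick, 38 mm high, the upper 18 mm tapering to a 4 mm tip. Axes: z up; x towards the diamond pin (dark steel, same height and taper, 18 mm wide along y, 13 along x), 130 mm away. The jig is fixed: dark base board 250 x 150 x 18 mm, centred 65 mm along +x, with two grey bearers and a pine strip on it.
- spare_grip (a point): Blue grip (same shape, point and axes as the orange one) of the other template, a plate 170 x 100 x 12 mm with hole and slot only 116 mm apart, which does not fit this jig; it lies flat on the bench and stays there.
Mind the look-alikes: they are no part of the job. Leave any purple look-alike of the part that bears template_grip alone.

How it is judged:
By the outcome, as a careful person would: the job done as asked, in the order asked, and still so for the second after the job is handed in, with the robot touching nothing.
It also fails if it takes over 42 s, if anything falls off the work surface, if the arm or the gripper's body presses on something with over 40 N, if the wrist force passes 120 N, or if a joint passes its speed limit or range.

## Working session

There is one attempt and no reset: what is moved stays moved. The work goes in short steps, Python scripts to look and compute and a tool call to move; the robot and the scene stay as the last step left them, time stands still between calls to the robot, and variables do not carry over. Pictures are saved under pics/ and viewed, and the job is handed in when it is done.

Besides the shell and the picture viewer there is one more tool, called after "Emit:" as a command line: name --argument value ..., lists and objects as JSON in quotes. carry_out: Moves the arm, as the interface text tells. Its arguments: {"type":"object","properties":{"motion":{"type":"array","items":{"type":"array","items":{"type":"array","items":{"type":"number"}}}},"squeeze":{"type":"number"}},"required":["motion"]}

```bash
mkdir -p pics; cat > h.py <<'E'
import numpy as np, cv2
from workcell import manip, viewer, hand_in
def grab(name,tag):
    info=viewer.camera_info(name)
    p,d=viewer.read_camera(name)
    cv2.imwrite(f'pics/{tag}.png',p); np.savez(f'pics/{tag}.npz',p=p,d=d,K=info['mtx'],T=info['extrinsics'])
    return p,d
def load(tag):
    z=np.load(f'pics/{tag}.npz'); return z['p'],z['d'],z['K'],z['T']
def pt(tag,u,v,z=None):
    p,d,K,T=load(tag); r=np.linalg.inv(K)@[u,v,1]
    if z is None:
        w=d[int(round(v)),int(round(u))]; return T[:3,:3]@(r*w)+T[:3,3]
    R=T[:3,:3]@r; return T[:3,3]+R*(z-T[2,3])/R[2]
def cloud(tag):
    p,d,K,T=load(tag); v,u=np.mgrid[:384,:512]
    r=np.stack([u,v,np.ones_like(u)],-1)@np.linalg.inv(K).T*d[...,None]
    return r@T[:3,:3].T+T[:3,3]
def crop(tag,u0,v0,u1,v1,s,out):
    p=load(tag)[0][v0:v1,u0:u1]; cv2.imwrite(f'pics/{out}.png',cv2.resize(p,None,fx=s,fy=s,interpolation=cv2.INTER_CUBIC))
E
python3 - <<'E'
from h import *
grab('top','top0'); grab('scene','sc0')
s=manip.read_state(); print({k:np.round(v,3).tolist() for k,v in s.items()})
print(manip.tips_ahead); print(viewer.camera_info('top'))
E
```

```text
{'time': 0.1, 'joint_positions': [1.206, 0.491, 1.559, 0.0, 1.092, -0.106], 'qvel': [-0.001, -0.0, -0.0, -0.0, -0.001, 0.0], 'tau': [0.002, -61.944, -26.203, -0.0, 0.003, 0.0], 'position': [0.16, 0.604, 0.218], 'tcp_rot': [[-0.967, 0.256, -0.0], [0.256, 0.967, -0.001], [0.0, -0.001, -1.0]], 'force': [-0.207, -0.212, -0.391], 'moment': [0.069, 0.005, -0.022], 'finger_gap': 0.085}
0.019
{'mtx': array([[384.70146141,   0.        , 261.63260825],
       [  0.        , 384.70146141, 189.20377863],
       [  0.        ,   0.        ,   1.        ]]), 'extrinsics': array([[-0.01997891, -0.9837504 ,  0.17842644,  0.2551533 ],
       [-0.99977296,  0.02097986,  0.00372465,  0.09862148],
       [-0.00740749, -0.17831152, -0.9839462 ,  1.15501819],
       [ 0.        ,  0.        ,  0.        ,  1.        ]])}
```

View pics/top0.png

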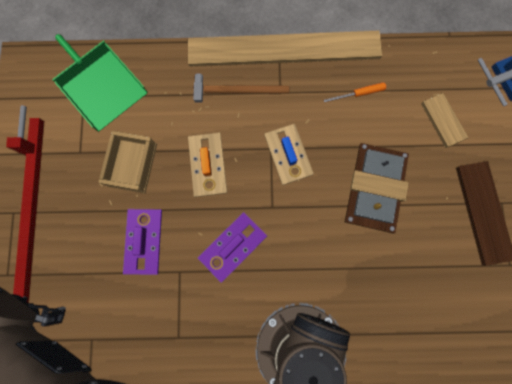

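View pics/sc0.png

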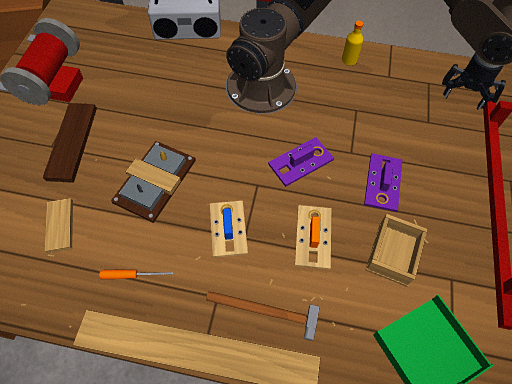

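```bash
python3 - <<'E'
from h import *
a=lambda u0,v0,u1,v1,s:cv2.resize(load('top0')[0][v0:v1,u0:u1],None,fx=s,fy=s,interpolation=cv2.INTER_CUBIC)
cv2.imwrite('pics/c0.png',np.hstack([a(180,125,240,205,7),np.zeros((560,10,3),np.uint8),a(340,140,390+30,220,7)[:, :360*7]])[:, :800] if 0 else np.hstack([a(182,128,232,203,7),a(340,138,412,213+0,7)[:525]]))
C=cloud('top0')
for n,(u,v) in dict(grip=(206,161),hole=(209,185),slot=(205,143),blue=(288,151),brass=(377,206),dia=(385,163),strip=(380,185)).items(): print(n,pt('top0',u,v).round(4))
E
```

```text
grip [0.5399 0.2635 0.0653]
hole [0.4809 0.2636 0.001 ]
slot [ 0.6163  0.2775 -0.0043]
blue [0.5653 0.0231 0.0636]
brass [ 0.3966 -0.2239  0.0689]
dia [ 0.522  -0.2567  0.0675]
strip [ 0.4619 -0.2449  0.0431]
```

View pics/c0.png

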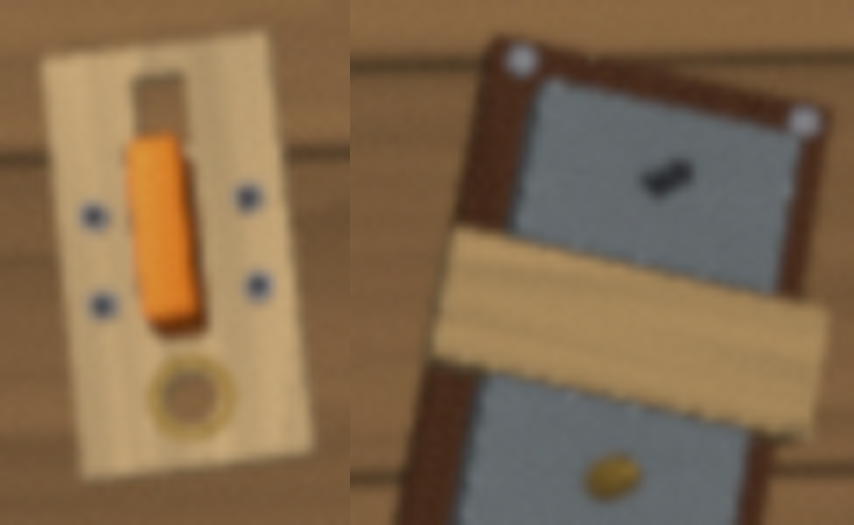

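Candidates for the wanted template in the top view are orange grip on plywood (206,161), blue grip (288,151), purple look-alikes (143,240) and (233,246), and the orange screwdriver handle (372,89), which is no template. The close crop shows orange grip on plywood, collar toward the robot and slot away, so I choose (206,161).

Emit:
carry_out --motion '[[[0.92,-0.8,0,0,0,0.25,0],[0.92,-0.8,0,0,0,0.25,0],[0.92,-0.8,0,0,0,0.25,0],[0.92,-0.8,0,0,0,0.25,0],[0.92,-0.8,0,0,0,0.25,0],[0.92,-0.8,0,0,0,0.25,0],[0.92,-0.8,0,0,0,0.25,0],[0.92,-0.8,0,0,0,0.25,0]]]'

```text
time: 1.1
position: [0.3815, 0.4113, 0.2185]
tcp_rot: [[-0.999, 0.048, -0.0], [0.048, 0.999, -0.0], [0.0, -0.0, -1.0]]
force: [0.7, 0.4, 0.5]
finger_gap: 0.0853
```

Emit:
carry_out --motion '[[[0.9,-0.8,0,0,0,0.25,0],[0.9,-0.8,0,0,0,0.25,0],[0.9,-0.8,0,0,0,0.25,0],[0.9,-0.8,0,0,0,0.25,0],[0.9,-0.8,0,0,0,0.25,0],[0.9,-0.8,0,0,0,0.25,0],[0,0,0,0,0,0,0],[0,0,0,0,0,0,0]]]'

```text
time: 2.1
position: [0.5422, 0.2684, 0.2184]
tcp_rot: [[-0.994, -0.107, -0.001], [-0.107, 0.994, -0.0], [0.001, 0.0, -1.0]]
force: [-0.9, 0.5, 0.6]
finger_gap: 0.0853
```

```bash
python3 - <<'E'
from h import *
s=manip.read_state(); print(s['position'],s['tcp_rot'].round(3).tolist())
grab('wrist','w1'); grab('top','t1')
E
```

```text
[0.54219863 0.26839519 0.21840703] [[-0.994, -0.107, -0.001], [-0.107, 0.994, -0.0], [0.001, 0.0, -1.0]]
```

View pics/w1.png

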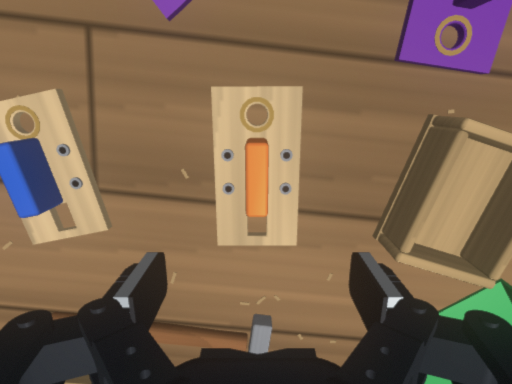

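The wrist view shows the orange-gripped plate upright, corners about (211,87), (302,86), (297,245), (218,246), with the collar at (257,115) and the grip at (257,177).

```bash
python3 - <<'E'
from h import *
for z,ps in ((.012,[(211,87),(302,86),(297,245),(218,246),(257,114.5)]),(.06,[(246.5,140),(269,140),(246.5,216),(267.5,216)])):
    for u,v in ps: print((u,v),pt('w1',u,v,z).round(4))
C=cloud('w1'); p=load('w1')[0].astype(int)
o=(p[...,2]>180)&(p[...,0]<90)&(p[...,1]<170)&(C[...,2]>.055)
o[:100]=0;o[260:]=0;o[:,:200]=0;o[:,330:]=0
P=C[o]; r=cv2.minAreaRect((P[:,:2]*1000).astype(np.float32)); print('grip top',o.sum(),P[:,2].mean(),r)
m=np.zeros_like(o); m[70:260,195:320]=1; m&=(abs(C[...,2]-.012)<.005)
Q=C[m]; r=cv2.minAreaRect((Q[:,:2]*1000).astype(np.float32)); print('plate',m.sum(),Q[:,2].mean(),r)
E
```

```text
(211, 87) [0.4582 0.2079 0.012 ]
(302, 86) [0.4465 0.3067 0.012 ]
(297, 245) [0.6355 0.3286 0.012 ]
(218, 246) [0.6477 0.229  0.012 ]
(257, 114.5) [0.4817 0.2611 0.012 ]
(246.5, 140) [0.5055 0.2532 0.06  ]
(269, 140) [0.5031 0.2755 0.06  ]
(246.5, 216) [0.5856 0.261  0.06  ]
(267.5, 216) [0.5832 0.2834 0.06  ]
grip top 1594 0.061580130254038606 ((527.124267578125, 265.2168273925781), (116.55804443359375, 22.14339256286621), 6.659816265106201)
plate 11043 0.012936861280346199 ((546.014892578125, 267.24322509765625), (189.58563232421875, 100.32132720947266), 6.215133190155029)
```

Emit:
carry_out --motion '[[[0.13,0,-0.9,0,0,0.05,0],[0,0,-1,0,0,0,0],[0,0,-1,0,0,0,0],[0,0,-1,0,0,0,0],[0,0,-1,0,0,0,0],[0,0,-0.7,0,0,0,0],[0,0,-0.4,0,0,0,0],[0,0,0,0,0,0,0]]]' --squeeze 70

```text
time: 3.2
position: [0.5462, 0.2686, 0.0384]
tcp_rot: [[-0.994, -0.113, -0.001], [-0.113, 0.994, -0.0], [0.001, -0.0, -1.0]]
force: [-0.5, -0.2, 1.1]
finger_gap: 0.0852
```

```bash
python3 - <<'E'
from h import *
s=manip.read_state(); print(s['position'],s['tcp_rot'].round(3).tolist(),s['force'])
grab('wrist','w2')
E
```

```text
[0.54616578 0.26855735 0.03839168] [[-0.994, -0.113, -0.001], [-0.113, 0.994, -0.0], [0.001, -0.0, -1.0]] [-0.53655833 -0.21564186  1.09243644]
```

View pics/w2.png

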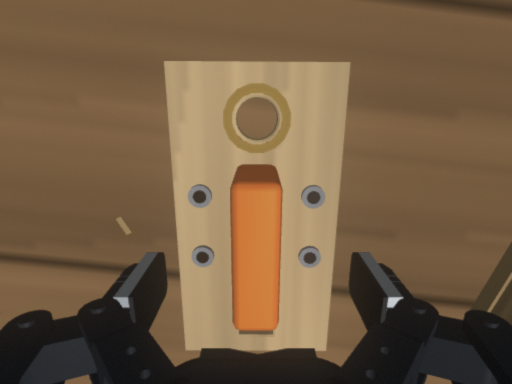

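The grip lies midway between the fingers, at (257,255) with the fingers at 150 and 365. I'll close on it.

Emit:
carry_out --motion '[[[0,0,0,0,0,0,255],[0,0,0,0,0,0,255],[0,0,0,0,0,0,255],[0,0,0,0,0,0,255],[0,0,0,0,0,0,255],[0,0,0,0,0,0,255]]]' --squeeze 80

```text
time: 4.0
position: [0.5468, 0.2683, 0.0394]
tcp_rot: [[-0.994, -0.113, 0.001], [-0.113, 0.994, 0.0], [-0.001, 0.0, -1.0]]
force: [-1.1, -0.3, 5.8]
finger_gap: 0.0218
```

Emit:
carry_out --motion '[[[0,0,0.4,0,0,0,255],[0,0,0.8,0,0,0,255],[0,0,1,0,0,0,255],[0,0,1,0,0,0,255],[0,0,1,0,0,0,255],[0,0,0.5,0,0,0,255],[0,0,0,0,0,0,255],[0,0,0,0,0,0,255]]]'

```text
time: 5.0
position: [0.5462, 0.268, 0.1786]
tcp_rot: [[-0.994, -0.113, -0.002], [-0.113, 0.994, -0.001], [0.002, -0.0, -1.0]]
force: [-0.2, 0.4, -2.8]
finger_gap: 0.0209
```

```bash
python3 - <<'E'
from h import *
s=manip.read_state(); print(s['position'],s['tcp_rot'].round(3).tolist(),s['force'],s['moment'])
grab('wrist','w3')
grab('top','t3')
crop('t3',330,130,430,240,5,'t3c')
E
```

```text
[0.54616189 0.26801554 0.17859645] [[-0.994, -0.113, -0.002], [-0.113, 0.994, -0.001], [0.002, -0.0, -1.0]] [-0.23898864  0.36410838 -2.78088021] [-0.00890947  0.0075232  -0.0041232 ]
```

View pics/w3.png

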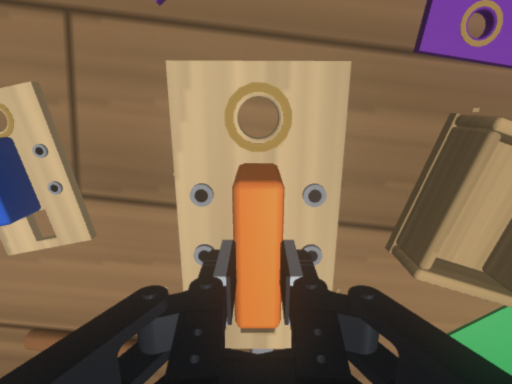

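View pics/t3c.png

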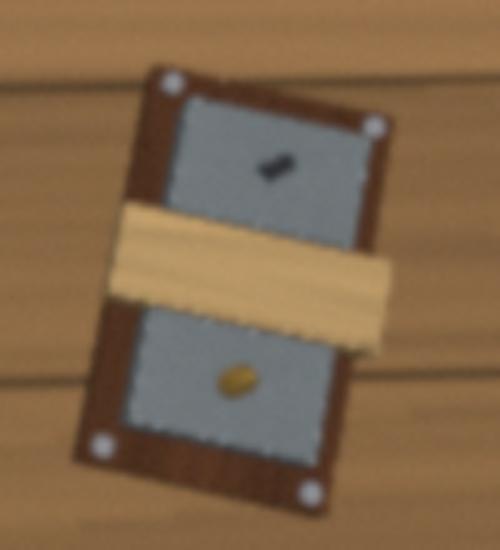

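Emit:
carry_out --motion '[[[-0.1,-0.5,0.2,0,0,-0.2,255],[-0.1,-0.9,0.2,0,0,-0.3,255],[-0.1,-0.9,0.2,0,0,-0.3,255],[-0.1,-0.9,0.2,0,0,-0.3,255],[-0.1,-0.9,0.2,0,0,-0.3,255],[-0.1,-0.9,0.2,0,0,-0.3,255],[-0.1,-0.9,0.1,0,0,-0.3,255],[-0.1,-0.9,0,0,0,-0.3,255]]]'

```text
time: 6.1
position: [0.5221, 0.0626, 0.2191]
tcp_rot: [[-0.992, 0.13, 0.0], [0.13, 0.992, -0.0], [-0.0, -0.0, -1.0]]
force: [0.1, 0.1, -2.9]
finger_gap: 0.0212
```

Emit:
carry_out --motion '[[[-0.1,-0.9,0,0,0,-0.3,255],[-0.1,-0.9,0,0,0,-0.3,255],[-0.1,-0.9,0,0,0,-0.3,255],[-0.1,-0.9,0,0,0,-0.3,255],[-0.1,-0.7,0,0,0,0,255],[-0.1,-0.3,0,0,0,0,255],[0,0,0,0,0,0,255],[0,0,0,0,0,0,255]]]'

```text
time: 7.1
position: [0.5046, -0.0733, 0.2188]
tcp_rot: [[-0.968, 0.251, 0.0], [0.251, 0.968, 0.0], [-0.0, 0.0, -1.0]]
force: [0.3, 0.8, -2.8]
finger_gap: 0.0218
```

```bash
python3 - <<'E'
from h import *
s=manip.read_state(); print(s['position'],s['tcp_rot'].round(3).tolist(),s['force'],s['moment'])
grab('wrist','w4')
E
```

```text
[ 0.50457228 -0.0733164   0.21878979] [[-0.968, 0.251, 0.0], [0.251, 0.968, 0.0], [-0.0, 0.0, -1.0]] [ 0.29150101  0.78782448 -2.83307671] [-0.01095607  0.02330509 -0.04264565]
```

View pics/w4.png

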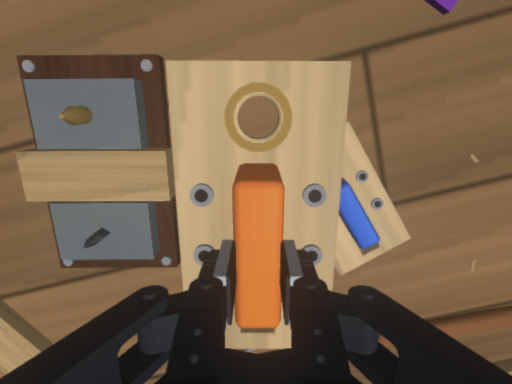

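```bash
python3 - <<'E'
from h import *
crop('w4',10,40,185,280,2.5,'w4a'); crop('w4',215,70,300,170,6,'w4b')
crop('w4',45,90,115,135,8,'w4c'); crop('w4',65,215,130,262,8,'w4d')
E
```

```text
(no output)
```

View pics/w4a.png

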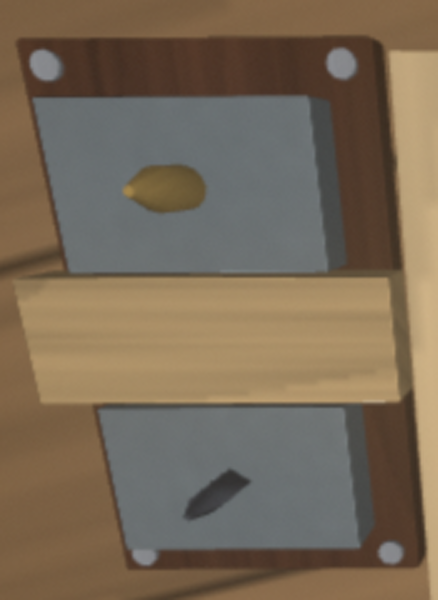

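View pics/w4b.png

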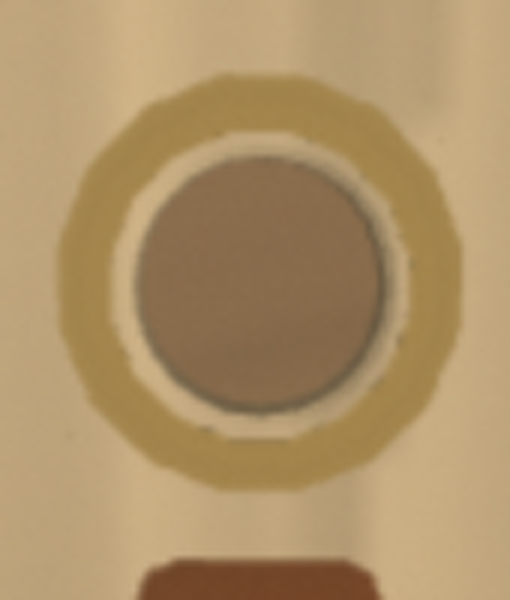

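View pics/w4c.png

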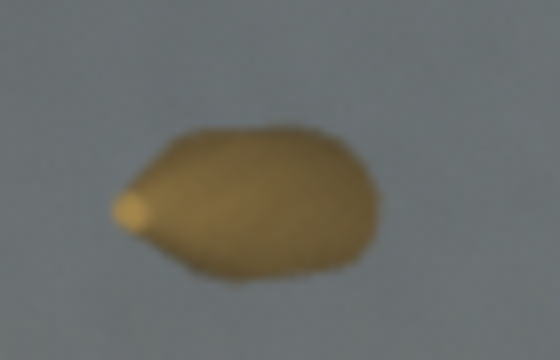

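View pics/w4d.png

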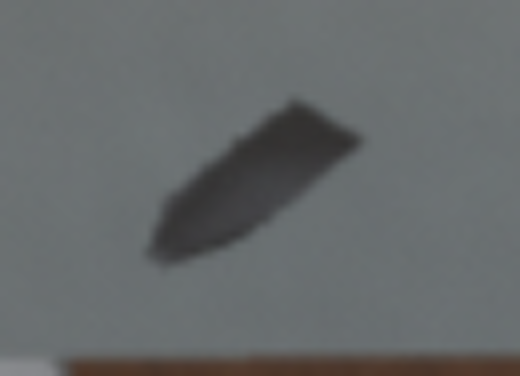

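```bash
python3 - <<'E'
from h import *
b=pt('w4',61.4,116.5,.081); d=pt('w4',85,246.9,.081)
f=pt('w4',45+330/8,90+208/8,.043)
v=d-b; print('brass tip',b.round(4),'dia tip',d.round(4),'dist',np.hypot(*v[:2]),'yaw',np.degrees(np.arctan2(v[1],v[0])),'foot',f.round(4))
C=cloud('w4'); m=np.zeros((384,512),bool); m[70:280,10:160]=1; 
B=C[m]; 
for lo,hi in((.038,.047),(.012,.023),(.046,.053)):
    Q=B[(B[:,2]>lo)&(B[:,2]<hi)]; print(len(Q), Q[:,2].mean() if len(Q) else 0, cv2.minAreaRect((Q[:,:2]*1000).astype(np.float32)))
# plate
for u,v_ in((200,90),(320,90),(185,140),(335,140),(225,220),(330,250)): print((u,v_),C[v_,u].round(4))
pts=C[np.ix_(range(65,230),range(185,330))].reshape(-1,3); pts=pts[abs(pts[:,2]-.192)<.006]
A=np.c_[pts[:,:2],np.ones(len(pts))]; s=np.linalg.lstsq(A,pts[:,2],rcond=None)[0]; print('plane tilt deg',np.degrees(s[:2]),pts[:,2].mean())
zt=pts[:,2].mean()
R=manip.read_state()['tcp_rot'];t=manip.read_state()['position']
for n,u,v_,z in(('holetop',258.3,117.3,zt),('holebot',258.3,117.2,zt-.012)):
    p=pt('w4',u,v_,z); print(n,p.round(4),'tool',(R.T@(p-t)).round(4))
# plate edges yaw
for a,c in(((166,61),(350,61)),((166,61),(177,180)),((350,61),(342,200))):
    p,q=pt('w4',*a,zt),pt('w4',*c,zt); print(p.round(4),q.round(4),np.degrees(np.arctan2(*(q-p)[1::-1])))
print('tool yaw',np.degrees(np.arctan2(R[1,0],R[0,0])))
E
```

```text
brass tip [ 0.4004 -0.2307  0.081 ] dia tip [ 0.5267 -0.2628  0.081 ] dist 0.13033016309165923 yaw -14.26809376337904 foot [ 0.4021 -0.2286  0.043 ]
19659 0.04365313309903578 ((462.16986083984375, -249.83096313476562), (154.4120635986328, 200.41464233398438), 75.48101806640625)
3480 0.019061758460769986 ((468.97271728515625, -252.58383178710938), (149.3019561767578, 238.8576202392578), 73.69869232177734)
134 0.04867007802541874 ((463.69073486328125, -238.8275909423828), (93.7603988647461, 188.3612823486328), 81.37032318115234)
(200, 90) [ 0.4189 -0.0839  0.1921]
(320, 90) [ 0.4355 -0.0196  0.192 ]
(185, 140) [ 0.4427 -0.1002  0.1935]
(335, 140) [ 0.4646 -0.0164  0.1913]
(225, 220) [ 0.496  -0.0919  0.1924]
(330, 250) [ 0.5324 -0.0324  0.1929]
plane tilt deg [ 0.28105355 -0.18189662] 0.19243009100761643
holetop [ 0.4411 -0.0563  0.1924] tool [0.0658 0.0004 0.0263]
holebot [ 0.4415 -0.0564  0.1804] tool [0.0653 0.0005 0.0383]
[ 0.4002 -0.0971  0.1924] [ 0.425  -0.0012  0.1924] 75.50000339020032
[ 0.4002 -0.0971  0.1924] [ 0.4642 -0.1126  0.1924] -13.649093073011457
[ 0.425  -0.0012  0.1924] [ 0.5013 -0.019   0.1924] -13.145290190438697
tool yaw 165.50557612715988
```

Emit:
carry_out --motion '[[[-0.1,-0.5,0,0,0,0,255],[-0.22,-1,0,0,0,0,255],[-0.24,-1,0,0,0,0,255],[-0.24,-1,0,0,0,0,255],[-0.24,-1,0,0,0,0,255],[-0.22,-0.9,0,0,0,0,255],[-0.1,-0.41,-0.3,0,0,0,255],[0,0,-0.5,0,0,0,255]]]'

```text
time: 8.15
position: [0.4636, -0.2485, 0.1939]
tcp_rot: [[-0.968, 0.252, 0.0], [0.252, 0.968, -0.0], [-0.0, 0.0, -1.0]]
force: [0.5, 0.0, -3.4]
finger_gap: 0.0212
```

Emit:
carry_out --motion '[[[0,0,-0.8,0,0,0,255],[0,0,-0.6,0,0,0,255],[0,0,-0.2,0,0,0,255],[0,0,0,0,0,0,255],[0,0,0,0,0,0,255]]]'

```text
time: 8.78
position: [0.4641, -0.248, 0.1472]
tcp_rot: [[-0.968, 0.25, 0.001], [0.25, 0.968, -0.0], [-0.001, -0.0, -1.0]]
force: [0.4, -0.6, -2.2]
finger_gap: 0.0217
```

```bash
python3 - <<'E'
from h import *
s=manip.read_state(); print(s['position'],s['tcp_rot'].round(3).tolist(),s['force'],s['moment'])
grab('wrist','w5'); grab('scene','s5')
crop('w5',200,60,320,160,6,'w5b'); crop('s5',80,100,240,240,5,'s5c')
R,t=s['tcp_rot'],s['position']
for n,u,v_,z in(('holetop',258.3,117.3,t[2]-.0263),('holebot',258.3,117.2,t[2]-.0383)):
    p=pt('w5',u,v_,z); print(n,p.round(4),'tool',(R.T@(p-t)).round(4))
E
```

```text
[ 0.46414585 -0.24801583  0.14722394] [[-0.968, 0.25, 0.001], [0.25, 0.968, -0.0], [-0.001, -0.0, -1.0]] [ 0.444389   -0.5672363  -2.18746854] [ 0.0416637  -0.05051875  0.01722879]
holetop [ 0.4007 -0.231   0.1209] tool [0.0657 0.0006 0.0262]
holebot [ 0.4011 -0.2311  0.1089] tool [0.0653 0.0006 0.0382]
```

View pics/w5b.png

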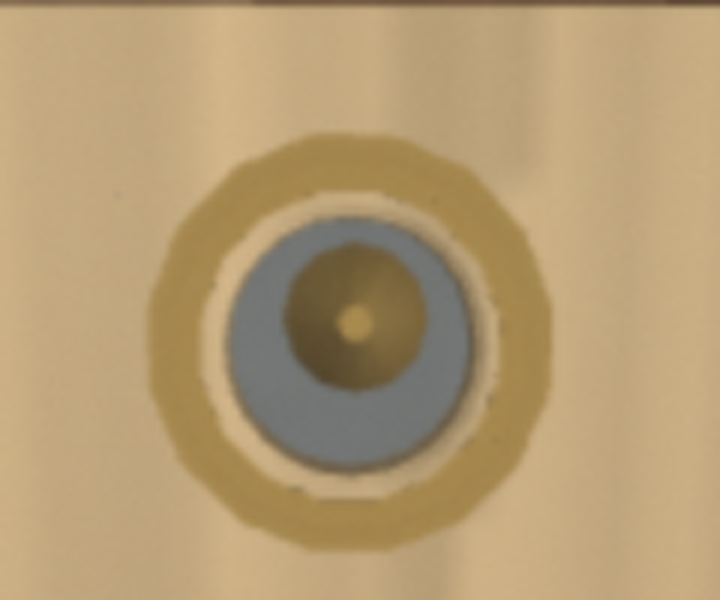

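View pics/s5c.png

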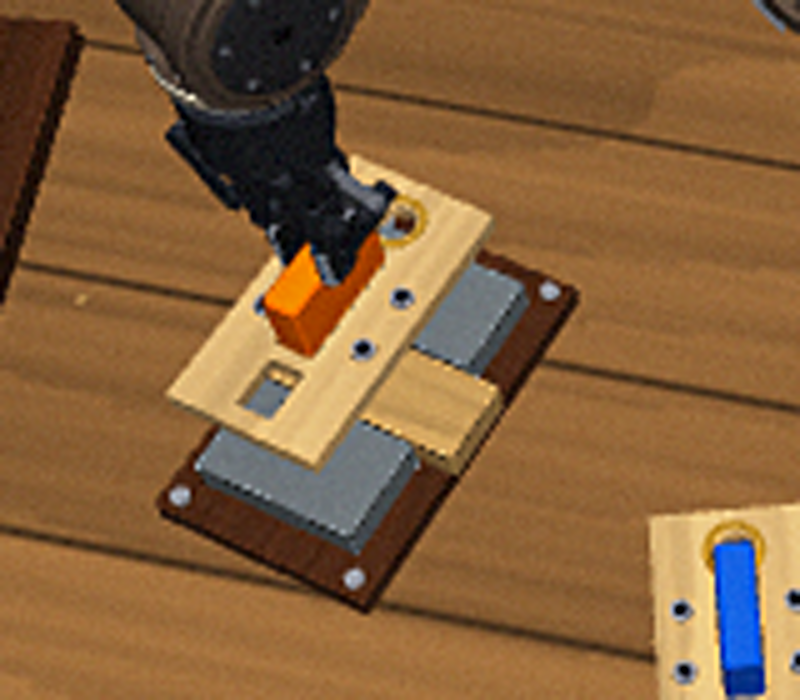

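```bash
python3 - <<'E'
from h import *
print('tip',pt('w5',259.2,114,.081).round(4),'shoulder',pt('w5',259.2,112.8,.063).round(4))
print('hole bot',pt('w5',258.3,117.5,.109).round(4),'top',pt('w5',258.3,117.0,.121).round(4))
E
```

```text
tip [ 0.4004 -0.2303  0.081 ] shoulder [ 0.4002 -0.2302  0.063 ]
hole bot [ 0.4013 -0.2312  0.109 ] top [ 0.4005 -0.231   0.121 ]
```

Emit:
carry_out --motion '[[[-0.02,0.02,-0.2,0,0,0,255],[0,0,-0.4,0,0,0,255],[0,0,-0.4,0,0,0,255],[0,0,-0.2,0,0,0,255],[0,0,-0.1,0,0,0,255],[0,0,0,0,0,0,255],[0,0,0,0,0,0,255]]]'

```text
time: 9.75
position: [0.4634, -0.2476, 0.108]
tcp_rot: [[-0.968, 0.251, 0.0], [0.251, 0.968, -0.0], [-0.0, -0.0, -1.0]]
force: [-0.4, -0.3, -3.3]
finger_gap: 0.0211
```

```bash
python3 - <<'E'
from h import *
s=manip.read_state(); print(s['position'],s['tcp_rot'].round(3).tolist(),s['force'],s['moment'])
grab('wrist','w6'); grab('scene','s6')
a=load('w6')[0][60:160,200:320]; b=load('s6')[0][110:230,90:210]
cv2.imwrite('pics/w6b.png',np.hstack([cv2.resize(a,(480,400)),cv2.resize(b,(400,400))])[:, :800] if 0 else np.hstack([cv2.resize(a,(400,333)),cv2.resize(b,(333,333))]))
E
```

```text
[ 0.46335791 -0.24758361  0.10797312] [[-0.968, 0.251, 0.0], [0.251, 0.968, -0.0], [-0.0, -0.0, -1.0]] [-0.39134995 -0.28804874 -3.2595852 ] [ 0.00427022 -0.01338787 -0.02352569]
```

View pics/w6b.png

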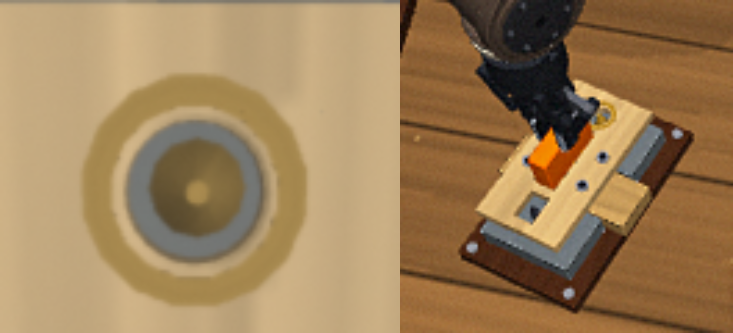

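The pin sits centred in the hole (crop centre 197,190 against the pin tip at 197,193). The dark pin shows in the slot, and there is no contact force. I'll lower it the rest of the way.

Emit:
carry_out --motion '[[[0,0,-0.2,0,0,0,255],[0,0,-0.2,0,0,0,255],[0,0,-0.2,0,0,0,255],[0,0,-0.15,0,0,0,255],[0,0,-0.07,0,0,0,255],[0,0,0,0,0,0,255],[0,0,0,0,0,0,255]]]'

```text
time: 10.72
position: [0.4633, -0.2475, 0.0832]
tcp_rot: [[-0.968, 0.251, 0.0], [0.251, 0.968, -0.0], [-0.0, 0.0, -1.0]]
force: [-0.8, -0.3, -1.9]
finger_gap: 0.0215
```

Emit:
carry_out --motion '[[[0,0,-0.03,0,0,0,255],[0,0,-0.03,0,0,0,255],[0,0,-0.03,0,0,0,255],[0,0,0,0,0,0,255],[0,0,0,0,0,0,255]]]'

```text
time: 11.35
position: [0.4634, -0.2476, 0.0823]
tcp_rot: [[-0.968, 0.251, 0.001], [0.251, 0.968, -0.001], [-0.002, -0.001, -1.0]]
force: [-6.2, 2.8, 23.0]
finger_gap: 0.0211
```

```bash
cat > chk.py <<'E'
from h import *
import sys
tag=sys.argv[1]
s=manip.read_state(); print(s['position'],s['force'],s['moment'])
grab('wrist','w'+tag); grab('scene','s'+tag)
a=load('w'+tag)[0]; b=load('s'+tag)[0][110:230,90:210]
cv2.imwrite(f'pics/x{tag}.png',np.hstack([cv2.resize(a,(444,333)),cv2.resize(b,(333,333),interpolation=cv2.INTER_CUBIC)]))
C=cloud('w'+tag); pts=C[60:250,150:360].reshape(-1,3); pts=pts[abs(pts[:,2]-.055)<.006]
A=np.c_[pts[:,:2],np.ones(len(pts))]; k=np.linalg.lstsq(A,pts[:,2],rcond=None)[0]; print('tilt deg',np.degrees(k[:2]),'z',np.median(pts[:,2]),len(pts))
E
python3 chk.py 7
```

```text
[ 0.46335824 -0.24763077  0.08226446] [-6.18037801  2.83884391 23.04378089] [0.58650611 1.0196096  0.0221666 ]
tilt deg [ 0.19084454 -0.07480378] z 0.055910062474970046 26483
```

View pics/x7.png

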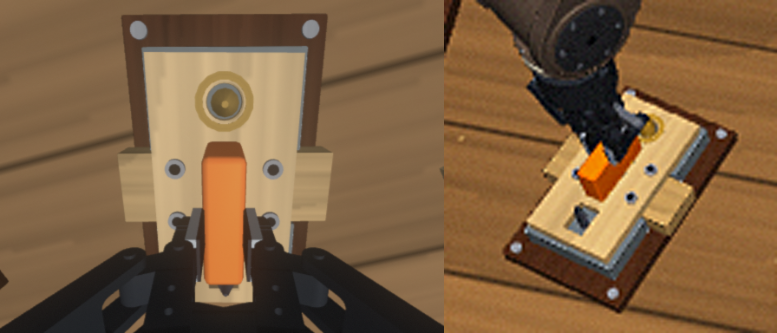

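Both pins are through, and the plate is flat at z 0.0559. Its top read 0.0129 on the bench, so this is home with the same bias. I'll ease the load, then open.

Emit:
carry_out --motion '[[[0,0,0.03,0,0,0,255],[0,0,0,0,0,0,255],[0,0,0,0,0,0,0],[0,0,0,0,0,0,0],[0,0,0,0,0,0,0],[0,0,0,0,0,0,0],[0,0,0,0,0,0,0],[0,0,0,0,0,0,0]]]' --squeeze 20

```text
time: 12.45
position: [0.4632, -0.2475, 0.0813]
tcp_rot: [[-0.968, 0.251, 0.0], [0.251, 0.968, 0.0], [0.0, 0.0, -1.0]]
force: [0.2, 0.2, -0.1]
finger_gap: 0.0853
```

```bash
python3 chk.py 8
```

```text
[ 0.4632287  -0.24750335  0.08129715] [ 0.23560873  0.18345247 -0.14016244] [-0.01745361 -0.03940835 -0.00873079]
tilt deg [ 0.15828295 -0.0714216 ] z 0.05591172194832969 26777
```

View pics/x8.png

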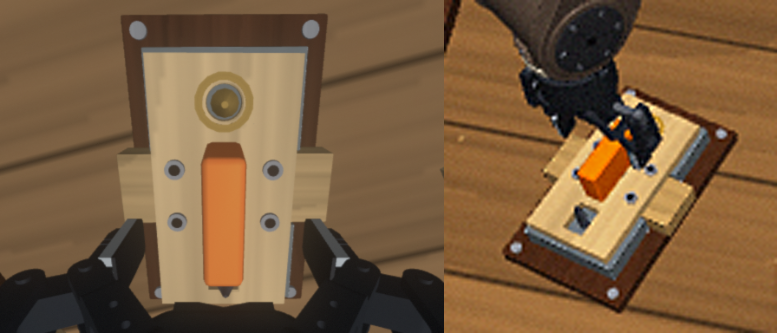

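The fingers are open with clear gaps on both sides and the plate has not moved. I'll rise straight up.

Emit:
carry_out --motion '[[[0,0,0.3,0,0,0,0],[0,0,0.7,0,0,0,0],[0,0,1,0,0,0,0],[0,0,1,0,0,0,0],[0,0,1,0,0,0,0],[0,0,0.6,0,0,0,0],[0,0,0,0,0,0,0],[0,0,0,0,0,0,0]]]'

```text
time: 13.55
position: [0.4629, -0.2473, 0.2188]
tcp_rot: [[-0.968, 0.251, -0.001], [0.251, 0.968, 0.0], [0.001, 0.0, -1.0]]
force: [0.3, 0.3, -0.4]
finger_gap: 0.0855
```

```bash
python3 chk.py 9
```

```text
[ 0.46294367 -0.24729367  0.21882009] [ 0.28435578  0.2738741  -0.44469191] [ 0.00718322 -0.01272866  0.03789254]
tilt deg [-0.03480301 -0.04861976] z 0.05589555998578946 13298
```

View pics/x9.png

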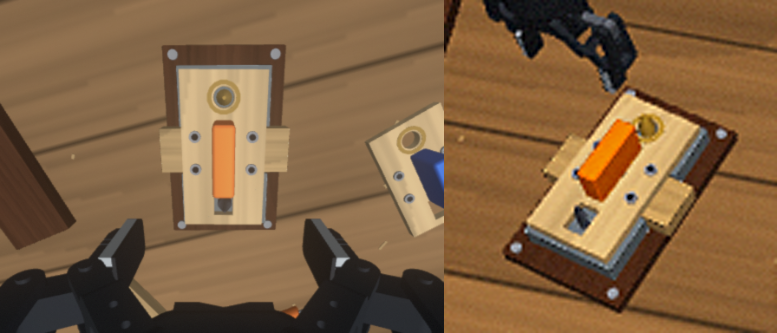

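View pics/s9.png

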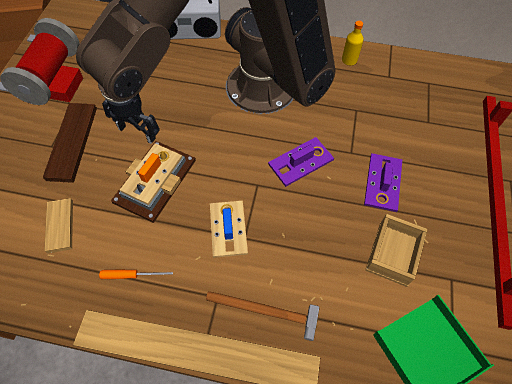

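The orange template lies flat on the jig at scene pixel (152,180), with the round pin in its hole and the dark pin in its slot. Blue (228,227) and both purple templates are unmoved, and the gripper is clear.

```bash
python3 -c "
from workcell import hand_in
print(hand_in())"
```

```text
the job is handed in; nothing more can be done
None
```

The orange-gripped template is home on the jig, and I handed the job in at about 13.6 s of the 42 s allowed. I gripped it at its marked point and checked the brass pin through the hole before lowering it. I then lowered it until it rested on the jig, with an upward force of about 23 N, eased the load, opened the gripper and rose clear.

- **Seating:** both pins show through the hole and the slot. The plate lies flat to within about 0.05° of tilt. Its top reads 55.9 mm against the expected 55 mm. The same camera read 12.9 mm for the 12 mm plate on the bench, so the difference is camera bias.
- **Others:** the blue template and both purple look-alikes still lie where they were.
- **Gripper:** it is open and about 140 mm above where it let go, touching nothing.
- **Checks that disagreed:** only small ones. The pin's position differed by less than 1 mm between views, and the jig's direction differed by about 0.2°. Both are within the fit's clearance.

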